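Clear the basket, then angle the rolling pin out of its covered well

TASK

The green basket is standing across the opening of the steel tool well: hang it by its handle on the hook of the stand and let go. Then take the wooden rolling pin, which is longer than the opening, out of the well by tilting it up endwise through the opening between the two end covers, and finish while holding it motionless in the air with the whole pin about a hand's width (8 cm) above the covers, touching nothing but the gripper. Leave the bowl and the two white tubs where they stand.

Things in the scene. Friction and masses are not known exactly. Their poses are not given: they have to be found in the camera images.
- box: Stainless tool well fixed to the counter, 412 mm (own y) x 188 mm (own x) x 86 mm high; origin: centre of its underside. Inside 400 x 176 mm, floor top at 4 mm, walls 6 mm thick. A fixed frosted-clear cover over each end (underside at 80 mm, top at 86 mm, flush with the walls) reaches 90 mm in from the end wall, leaving a central opening 220 mm (own y, -110 to 110) x 176 mm.
- pin: Loose wooden rolling pin, about 240 g, lying in the well roughly along the well's y axis; it can slide and roll. 280 mm long along its own y: body 44 mm diameter, 180 mm long in the middle, and at each end a handle 24 mm diameter, 50 mm long. Origin at its centre, 26 mm above the counter at first. Its x and z axes turn as it rolls.
- pin_end_a (a point): Centre of the pin's end face at own +y (140 mm from its centre).
- pin_end_b (a point): Centre of the pin's end face at own -y (140 mm from its centre).
- basket: Loose empty green slatted basket, about 160 g, 216 (own x) x 100 (own y) x 60 mm high; origin: centre of its underside. Starts upright on the well's long walls, across the opening, own x roughly along the well's x. Fixed steel handle arch in its x-z plane: legs rise from the short sides to a level round bar, 10 mm thick, along own x from -88 to 88 mm, centre line 145 mm above the underside.
- basket_bar (a point): Middle of the basket's handle bar, on its centre line, 145 mm above the basket's underside.
- stand: Steel hook stand fixed to the counter: base plate 130 x 160 x 12 mm, post 18 mm thick and 208 mm high, level round arm 10 mm thick, centre line at 205 mm, running along own -x to x = -140 mm, where its tip turns up to 240 mm. Origin at the foot of the post. The arm points roughly towards the well (world +y).
- cover_a (a point): Middle of the free edge of the end cover at the well's +y end (red strip), top face: own y = 110 mm of the well, 86 mm above the counter.
- cover_b (a point): The same on the cover at the well's -y end: own y = -110 mm.
- hook_seat (a point): Where the centre line of the basket's bar should come to rest on the hook arm: own x = -90 mm of the stand, 215 mm above the counter (bar lying crosswise on the arm).
- bowl: Loose purple bowl, 130 mm across, 60 mm high; bystander. Origin at the centre of its underside.
- tub: Loose white lidded tub, 84 mm diameter, 85 mm high; bystander. Origin at the centre of its underside.
- pot: Loose small white lidded tub, 50 mm diameter, 50 mm high; bystander. Origin at the centre of its underside.
Not all that is in view belongs to the job. There is more than one size of the basket; the job needs the largest.

How it is judged:
By the outcome, as a careful person would: the job done as asked, in the order asked, and still so for the second after the job is handed in, while the arm keeps its last pose, push and grip.
It also fails if it takes over 61 s, if anything falls off the work surface, if the arm or the gripper's body presses on something with over 40 N, if the wrist force passes 120 N, or if a joint passes its speed limit or range.

ROBOT

A 7-joint arm with a two-finger parallel gripper is mounted at the origin on the work surface. World frame = base frame: x ahead of the robot, y to its left, z up, the work surface at z = 0. Lengths are in m, angles in rad, forces in N, time in s.
With the tool pointing down it reaches from about 0.4 to 0.875 m from the base axis. Payload 19.3 kg.
Tool frame: the origin (TCP) lies on the centre line of the jaws, within the pads' length; the fingertips stand 11 mm ahead of it and the grasp point (between the pads) lies 8 mm behind it; y points along the fingers, x is the direction in which the jaws open and shut, and the axes are right-handed (so a half turn about y gives the same grasp; the last joint's range is limited). The gripper opens to 85 mm and grips with 20 to 120 N. Pads are 22 mm wide; open, the fingers measure 114 mm over their backs; the gripper's body (76 mm by 85 mm) begins 54 mm behind the grasp point. The pads swing forward as they close: fully open they stand 13 mm farther back than shut.
Start: joints at [-0.07, 0.521, -0.036, 1.599, 0.021, 1.021, -0.113], TCP at [0.625, -0, 0.221] pointing down, gripper open.
Joint ranges: [-2.91, 2.91], [-0.3, 2.13], [-1.5, 1.42], [0.17, 2.43], [-1.26, 4.41], [0.16, 1.93], [-2.52, 2.52]. Speed limits (rad/s): [1.89, 1.89, 2.39, 2.39, 3.01, 3.01, 3.01].

INTERFACE

Orientations are given as [roll, pitch, yaw] about the fixed x, y, z axes, in that order (R = Rz(yaw) Ry(pitch) Rx(roll)).
In Python, from workcell import monitor, cams, bot gives the robot as it stands.
- The arm moves only by the tool send_rows, never from a script. Its argument "series" is text: rows parted by semicolons, each of 7 numbers parted by spaces: the turn, a rotation vector about the tool's x, y, z in rad, then the shift along the tool's x, y, z in mm, then the opening, from 0 (shut) to 1 (fully open). In form: ax ay az tx ty tz claw; .... A call has 1 to 20 rows; each row is the pose to reach, as a shift and turn from the pose commanded when the call began, along the tool's axes at that moment; what a row does not reach only later rows make up. A row lasts 1/12 s, in which the tool goes at most 41.7 mm and 7.16 degrees, less where a joint would pass 70% of its speed; a pose out of reach is approached as far as the arm can. A call with a gripper value outside its range is refused whole. The fingers move at their own pace and stop on an object; "force" is the grip in N (left out, the last holds). Time passes only in rows, so rows that repeat a pose let the fingers close. It gives the time, the measured TCP pose, the force and the opening at its end, in the units of the state.
- monitor.observe(): the state, without advancing time (a new reading comes with each control period).
- cams.grab_frame(name): name is "scene" or "side" or "wrist"; returns the picture (400x640x3 uint8, red, green, blue); there is no depth.
- cams.get_calibration(name): a dict with "mtx" (3x3 intrinsics, pixels), "origin" and "attitude" of the camera in the world. Camera axes: x right, y down, z forward; pixel columns grow to the right and rows downward; lengths in m; the calibration is good to about 2 mm. A picture is of the moment at which its call begins: read the wrist's pose just before it. get_calibration takes no time and is no camera call; for the wrist camera it gives the pose at the moment of the call.
- bot.job_done(): hands the job in, once; it reports no verdict.
The state is a dict: "clock": time; "qpos": joint angles; "qd": joint speeds; "joint_efforts": joint torques, N m; "position": TCP position; "tool_rot": TCP orientation; "force": force on the tool from outside, world axes, zero at the start; "moment": the same for the moment, N m; "grip_width": finger opening in m.
Only numpy, scipy, OpenCV 4.12 (cv2) and the standard library are available. Lean on these libraries where they do the work, as an engineer would, in place of code of your own. Each camera call takes 0.05 s, during which the arm holds its last target.

## Working session

There is one attempt and no reset: what is moved stays moved. The work goes in short steps, Python scripts to look and compute and a tool call to move; the robot and the scene stay as the last step left them, time stands still between calls to the robot, and variables do not carry over. Pictures are saved under pics/ and viewed, and the job is handed in when it is done.

Besides the shell and the picture viewer there is one more tool, called in YAML: its name, and indented under it one key for each argument. send_rows: Moves the arm, as the interface text tells. Its arguments: {"type":"object","properties":{"series":{"type":"string"},"force":{"type":"number"}},"required":["series"]}

```bash
ls; mkdir -p pics; python3 - <<'E'
from workcell import monitor, cams, bot
import cv2
s=monitor.observe()
for k,v in s.items(): print(k,v)
for n in ("scene","side","wrist"):
    c=cams.get_calibration(n); print(n,c)
    cv2.imwrite(f"pics/{n}0.png",cams.grab_frame(n)[:,:,::-1])
E
```

```text
pics
clock 0.0
qpos [-0.07017587  0.52200078 -0.03628864  1.59994807  0.02119981  1.02107357
 -0.11277648]
qd [-2.34354474e-05 -2.41485944e-03  5.70725692e-04 -3.48817322e-03
  1.49682156e-03 -5.67400487e-04  1.58264079e-03]
joint_efforts [-4.24098413e-03 -9.27110124e+01  1.97758444e+00 -3.69928443e+01
  1.76317629e-02  8.19846697e-03 -6.58496788e-05]
position [ 6.24691936e-01 -7.19782120e-05  2.20555868e-01]
tool_rot [-1.57088744e+00  1.04101516e-03 -4.54292855e-05]
force [ 0.27291832 -1.32642845 -0.49991978]
moment [-0.03445076  0.04204056 -0.0332626 ]
grip_width 0.08522157092334635
scene {'mtx': array([[411.48600526,   0.        , 318.3463282 ],
       [  0.        , 411.48600526, 192.38748453],
       [  0.        ,   0.        ,   1.        ]]), 'origin': array([1.54405787, 0.44372029, 0.93302904]), 'attitude': array([-2.20088735,  0.014923  ,  1.9181314 ])}
side {'mtx': array([[410.69314632,   0.        , 317.64273766],
       [  0.        , 410.69314632, 197.37333478],
       [  0.        ,   0.        ,   1.        ]]), 'origin': array([0.22459116, 0.85936932, 0.7891975 ]), 'attitude': array([-2.19225711,  0.01618489, -2.76203792])}
wrist {'mtx': array([[293.71562942,   0.        , 320.61017125],
       [  0.        , 293.71562942, 200.56159203],
       [  0.        ,   0.        ,   1.        ]]), 'origin': array([0.62502082, 0.06638928, 0.37231355]), 'attitude': array([2.87478203e+00, 1.62880920e-03, 1.41439307e-03])}
```

View pics/scene0.png

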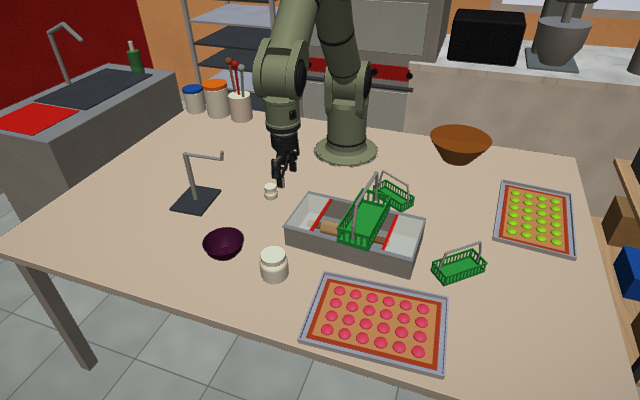

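View pics/side0.png

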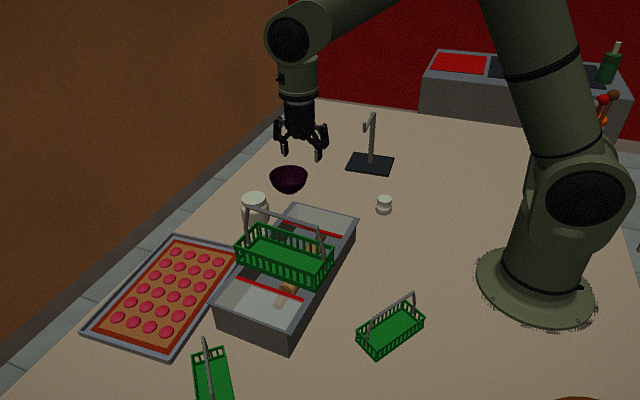

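View pics/wrist0.png

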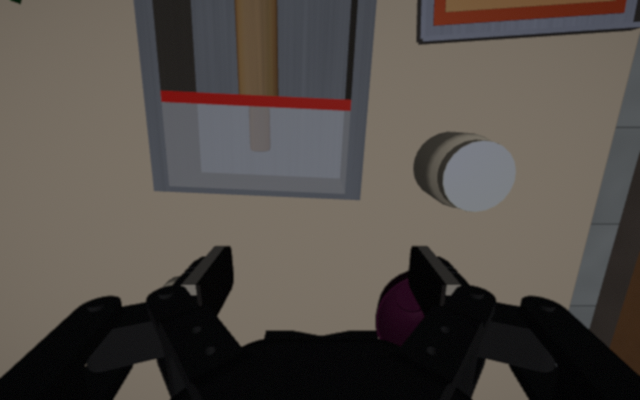

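The candidates for the basket are three green ones. One is on the well at scene (365,218), one is near the robot at (395,195), and one is on the counter at (459,266). The one across the well is the largest and fits the description. I'll confirm it with enlarged crops.

```bash
cat > h.py <<'E'
import numpy as np, cv2
from scipy.spatial.transform import Rotation as R
from workcell import monitor, cams, bot
def ray(n,p,c=None):
    c=c or cams.get_calibration(n)
    d=np.linalg.inv(c["mtx"])@np.array([p[0],p[1],1.])
    return c["origin"],R.from_euler("xyz",c["attitude"]).as_matrix()@(d/np.linalg.norm(d))
def plane(n,p,z,c=None):
    o,d=ray(n,p,c); return o+d*(z-o[2])/d[2]
def tri(obs):
    A=np.zeros((3,3));b=np.zeros(3);L=[]
    for (n,p,*c) in obs:
        o,d=ray(n,p,*c);P=np.eye(3)-np.outer(d,d);A+=P;b+=P@o;L.append((o,P))
    x=np.linalg.solve(A,b); return x,[round(1e3*np.linalg.norm(P@(x-o)),1) for o,P in L]
def proj(n,x,c=None):
    c=c or cams.get_calibration(n)
    q=R.from_euler("xyz",c["attitude"]).as_matrix().T@(np.asarray(x)-c["origin"]); q=c["mtx"]@q; return (q[:2]/q[2])
def crop(im,x0,y0,w,h,k,name):
    cv2.imwrite(name,cv2.resize(im[y0:y0+h,x0:x0+w],None,fx=k,fy=k,interpolation=cv2.INTER_CUBIC))
E
python3 - <<'E'
import cv2
from h import crop
a=cv2.imread("pics/scene0.png");b=cv2.imread("pics/side0.png")
crop(a,280,165,160,120,5,"pics/sc_b.png")
crop(b,205,190,160,120,5,"pics/si_b.png")
crop(a,160,140,110,75,7,"pics/sc_h.png")
crop(b,335,100,70,80,7,"pics/si_h.png")
E
```

```text
(no output)
```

View pics/sc_b.png

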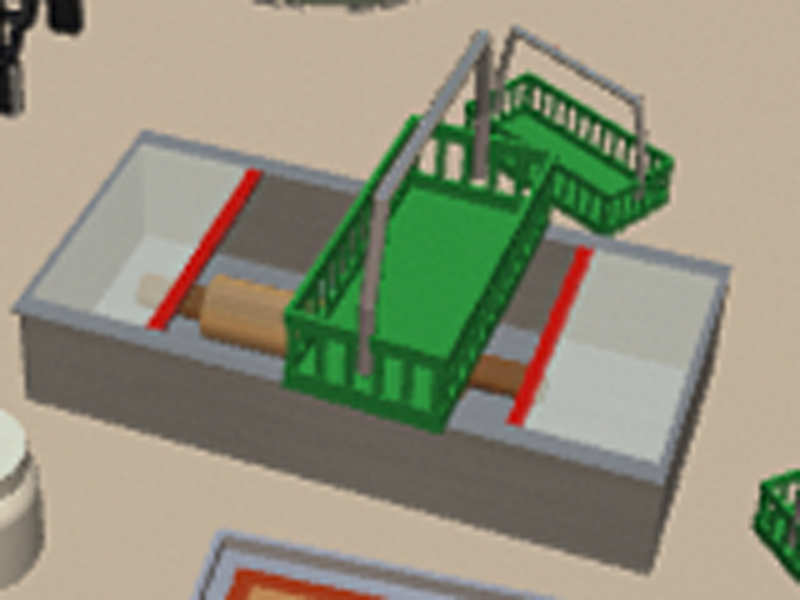

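View pics/si_b.png

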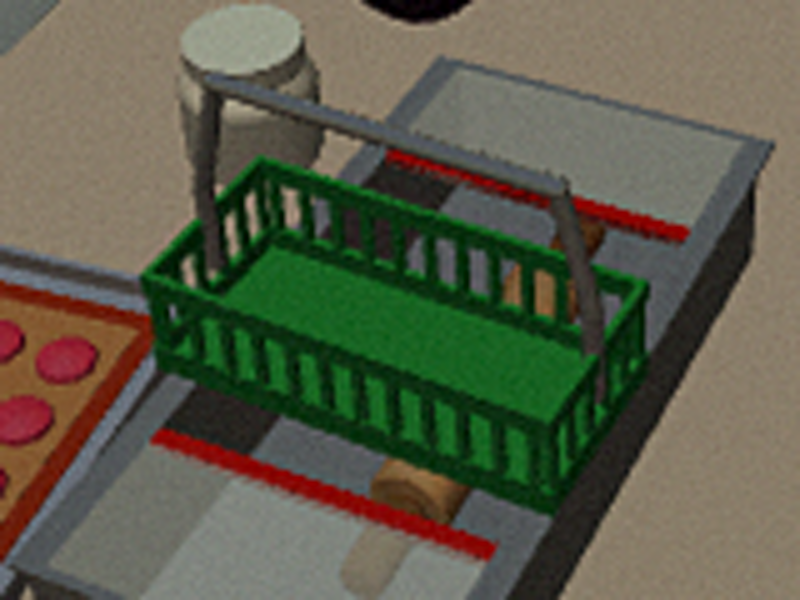

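View pics/sc_h.png

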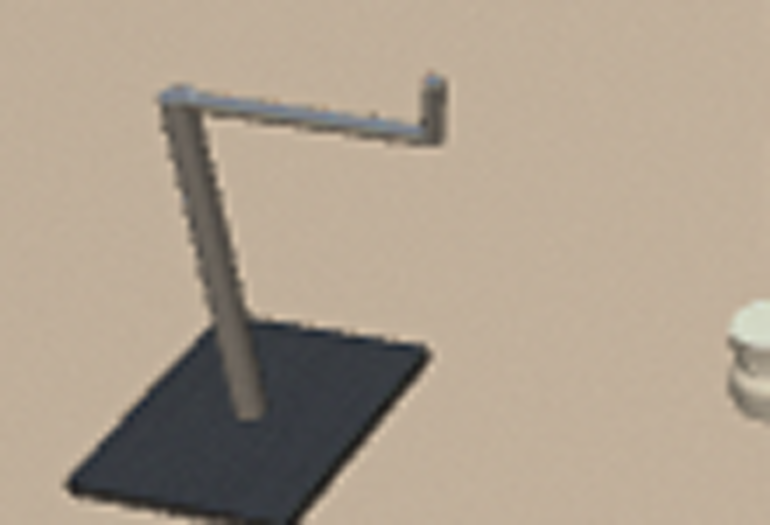

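View pics/si_h.png

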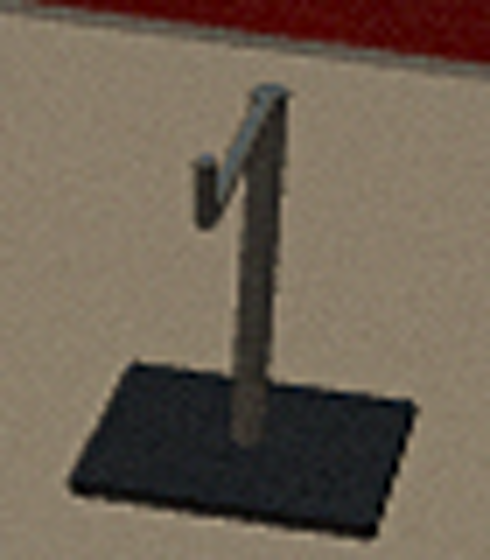

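```bash
python3 - <<'E'
from h import *
np.set_printoptions(precision=4,suppress=True)
def u(p,k,ox,oy): return ((p[0]+.5)/k-.5+ox,(p[1]+.5)/k-.5+oy)
S=lambda *p:u(p,5,280,165); D=lambda *p:u(p,5,205,190)
SH=lambda *p:u(p,7,160,140); DH=lambda *p:u(p,7,335,100)
print("bar +x",tri([("scene",S(382,195)),("side",D(212,84))]))
print("bar -x",tri([("scene",S(484,37)),("side",D(563,186))]))
for p in [(145,133),(18,310),(662,475),(730,268)]: print("rim sc",plane("scene",S(*p),.086))
for p in [(443,60),(772,147)]: print("rim si",plane("side",D(*p),.086))
for p in [(255,170),(157,327),(518,423),(587,250)]: print("red sc",plane("scene",S(*p),.086))
for p in [(390,152),(688,235),(155,435),(495,552)]: print("red si",plane("side",D(*p),.086))
print("post top",tri([("scene",SH(180,92)),("side",DH(270,92))]),plane("scene",SH(180,92),.208),plane("side",DH(270,92),.208))
print("tip top",tri([("scene",SH(435,76)),("side",DH(205,159))]),plane("scene",SH(435,76),.24),plane("side",DH(205,159),.24))
# base plate corners
for p in [(70,487),(290,522),(430,350),(250,320)]: print("base sc",plane("scene",SH(*p),.012))
for p in [(72,487),(375,535),(416,405),(132,365)]: print("base si",plane("side",DH(*p),.012))
E
```

```text
bar +x (array([0.6599, 0.225 , 0.2308]), [np.float64(1.6), np.float64(1.6)])
bar -x (array([0.483 , 0.2393, 0.2309]), [np.float64(0.6), np.float64(0.6)])
rim sc [0.4604 0.0016 0.086 ]
rim sc [ 0.6631 -0.0061  0.086 ]
rim sc [0.6754 0.3988 0.086 ]
rim sc [0.4777 0.409  0.086 ]
rim si [ 0.6578 -0.0042  0.086 ]
rim si [0.4555 0.0062 0.086 ]
red sc [0.4765 0.0884 0.086 ]
red sc [0.6499 0.0823 0.086 ]
red sc [0.6606 0.3124 0.086 ]
red sc [0.4891 0.3193 0.086 ]
red si [0.6495 0.0837 0.086 ]
red si [0.4747 0.0913 0.086 ]
red si [0.6607 0.3123 0.086 ]
red si [0.4853 0.3193 0.086 ]
post top (array([ 0.5415, -0.4226,  0.2065]), [np.float64(1.6), np.float64(1.6)]) [ 0.5412 -0.4232  0.208 ] [ 0.5404 -0.4156  0.208 ]
tip top (array([ 0.5327, -0.2771,  0.2373]), [np.float64(2.0), np.float64(2.0)]) [ 0.5337 -0.277   0.24  ] [ 0.5307 -0.2673  0.24  ]
base sc [ 0.6316 -0.4756  0.012 ]
base sc [ 0.6193 -0.3508  0.012 ]
base sc [ 0.4644 -0.3613  0.012 ]
base sc [ 0.4716 -0.4724  0.012 ]
base si [ 0.6114 -0.3399  0.012 ]
base si [ 0.4554 -0.349   0.012 ]
base si [ 0.4659 -0.4822  0.012 ]
base si [ 0.6212 -0.4717  0.012 ]
```

The crop confirms it: the big basket spans the well walls (scene (365,218)), and the other two are smaller and stand on the counter. Its bar middle is at about (0.572, 0.232, 0.231), with a yaw of about −4.6°. I'll hover over the bar first, gripping 28 mm off-middle so the fingers stay clear of the hook arm later.

send_rows:
  series: "0 0 0 0 -40 0 1; 0 0 0 0 -80 0 1; 0 -0.12 0 0 -110 20 1; 0 -0.24 0 -5 -110 50 1; 0 -0.36 0 -8 -110 80 1; 0 -0.48 0 -11 -110 110 1; 0 -0.6 0 -14 -110 135 1; 0 -0.72 0 -17 -110 160 1; 0 -0.84 0 -20 -110 180 1; 0 -0.96 0 -22 -110 200 1; 0 -1.08 0 -25 -110 220 1; 0 -1.2 0 -25 -110 230 1; 0 -1.32 0 -25 -110 230 1; 0 -1.44 0 -25 -110 230 1; 0 -1.49 0 -25 -110 230 1; 0 -1.49 0 -25 -110 230 1; 0 -1.49 0 -25 -110 230 1"
  force: 60

```text
clock: 1.57
position: [0.6, 0.2298, 0.3309]
tool_rot: [-1.57, 0.0, 1.488]
force: [0.7, 0.0, 1.0]
grip_width: 0.0852
```

```bash
python3 - <<'E'
from h import *
s=monitor.observe();print(s["clock"],s["position"],s["tool_rot"],s["qpos"])
c=cams.get_calibration("wrist");print(c)
im=cams.grab_frame("wrist")[:,:,::-1];cv2.imwrite("pics/w1.png",im)
cv2.imwrite("pics/s1.png",cams.grab_frame("side")[:,:,::-1])
# project predicted bar line
for p in [(.6599,.225,.231),(.483,.2393,.231)]: print(proj("wrist",p,c))
E
```

```text
1.5667 [0.59997729 0.22980244 0.33085178] [-1.57032606e+00  1.18606419e-04  1.48762521e+00] [-0.20326623  0.48878482 -0.39737055  1.38966602  0.18947003  1.30112563
  0.87836464]
{'mtx': array([[293.71562942,   0.        , 320.61017125],
       [  0.        , 293.71562942, 200.56159203],
       [  0.        ,   0.        ,   1.        ]]), 'origin': array([0.5335954 , 0.23492092, 0.48261167]), 'attitude': array([ 2.87517539e+00, -6.22973704e-04,  1.48901704e+00])}
[320.90068081 260.11490805]
[320.70576343  52.99491941]
```

View pics/w1.png

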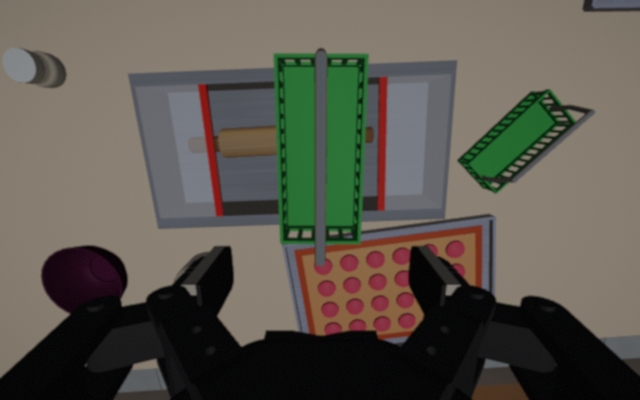

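View pics/s1.png

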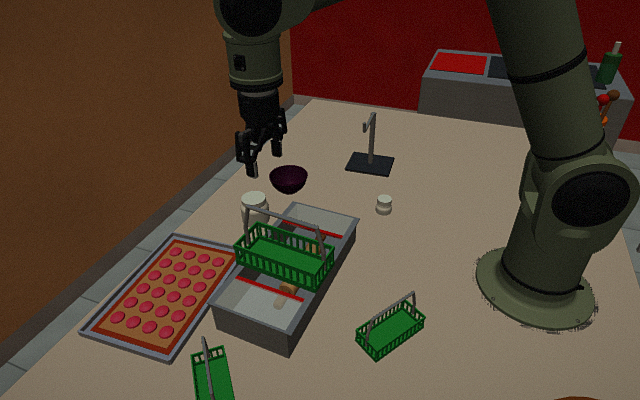

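Wrist view: the bar runs from (321,52) to (321,265), right where predicted and centred between the jaws. I'll descend and grip.

send_rows:
  series: "0 0 0 0 35 0 1; 0 0 0 0 70 0 1; 0 0 0 0 95 0 1; 0 0 0 0 107 0 1; 0 0 0 0 107 0 1; 0 0 0 0 107 0 0; 0 0 0 0 107 0 0; 0 0 0 0 107 0 0; 0 0 0 0 107 0 0; 0 0 0 0 107 0 0; 0 0 0 0 107 0 0; 0 0 0 0 107 0 0; 0 0 0 0 107 0 0; 0 0 0 0 107 0 0; 0 0 0 0 107 0 0"
  force: 70

```text
clock: 2.92
position: [0.6006, 0.2302, 0.2256]
tool_rot: [-1.573, -0.001, 1.49]
force: [-2.6, -1.8, 14.9]
grip_width: 0.0004
```

```bash
python3 - <<'E'
from h import *
s=monitor.observe();print(s["clock"],s["position"],s["tool_rot"],s["grip_width"],s["force"])
im=cams.grab_frame("wrist")[:,:,::-1];cv2.imwrite("pics/w2.png",im)
E
```

```text
2.9167 [0.60061012 0.23024383 0.22564828] [-1.57282870e+00 -9.27553995e-04  1.48973837e+00] 0.00043424133340100443 [-2.60619071 -1.81200007 14.9129125 ]
```

View pics/w2.png

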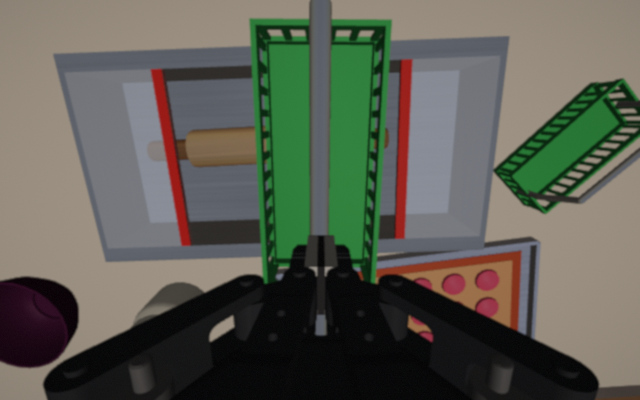

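```bash
python3 - <<'E'
from h import *
a=np.ascontiguousarray(cams.grab_frame("scene")[:,:,::-1]);b=np.ascontiguousarray(cams.grab_frame("side")[:,:,::-1])
crop(a,310,130,130,130,5,"pics/sc2.png")
crop(b,195,130,160,150,5,"pics/si2.png")
s=monitor.observe();print(s["clock"],s["position"],s["force"])
print(proj("scene",s["position"]),proj("side",s["position"]))
E
```

```text
3.0667 [0.60062476 0.23023695 0.22563052] [-2.22326684 -1.83914914 15.58506634]
[363.5812673  193.95391771] [269.73295534 214.52598154]
```

View pics/sc2.png

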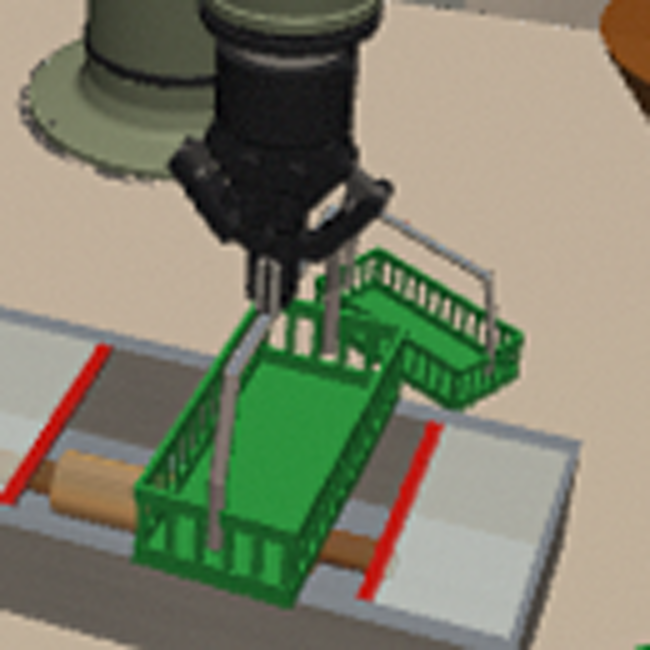

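View pics/si2.png

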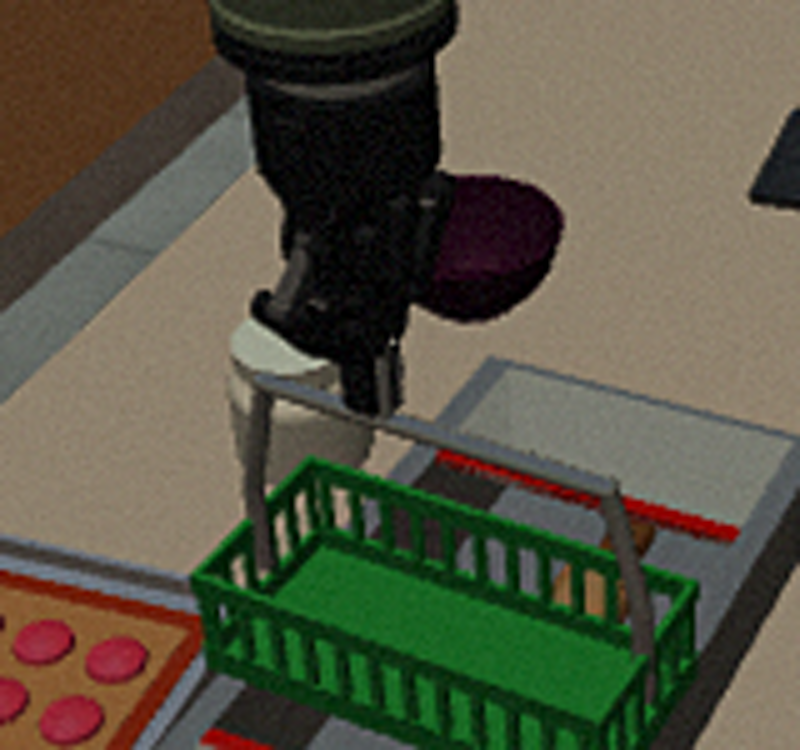

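The fingers shut on nothing and now rest on top of the bar (side crop (375,412)). So the real fingertips sit higher than I assumed. I'll raise a little, open, and measure where the tips are.

send_rows:
  series: "0 0 0 0 -15 0 0; 0 0 0 0 -30 0 0; 0 0 0 0 -30 0 0; 0 0 0 0 -30 0 0"

```text
clock: 3.4
position: [0.6003, 0.2301, 0.2547]
tool_rot: [-1.572, -0.001, 1.49]
force: [1.0, -0.3, -0.4]
grip_width: 0.0001
```

```bash
python3 - <<'E'
from h import *
a=np.ascontiguousarray(cams.grab_frame("scene")[:,:,::-1]);b=np.ascontiguousarray(cams.grab_frame("side")[:,:,::-1])
s=monitor.observe();print(s["clock"],s["position"],s["force"],s["grip_width"])
for im,n,(x0,y0) in((a,"scene",(310,130)),(b,"side",(195,130))):
    x0,y0=(int(v)-45 for v in proj(n,s["position"]))
    c=cv2.resize(im[y0:y0+90,x0:x0+90],None,fx=6,fy=6,interpolation=cv2.INTER_CUBIC)
    for dz,col in ((0,(0,0,255)),(-.011,(255,0,255)),(.008,(0,255,255))):
        p=(proj(n,s["position"]+[0,0,dz])-[x0,y0]+.5)*6; cv2.circle(c,tuple(int(v) for v in p),3,col,-1)
    cv2.imwrite(f"pics/t_{n}.png",c)
E
python3 -c "
import cv2,numpy as np
cv2.imwrite('pics/t3.png',cv2.resize(np.hstack([cv2.imread('pics/t_scene.png'),cv2.imread('pics/t_side.png')]),(800,400)))"
```

```text
3.5 [0.59980967 0.22980398 0.25355726] [ 0.65827158 -0.06000959 -0.15098173] -5.4441378157827436e-05
```

View pics/t3.png

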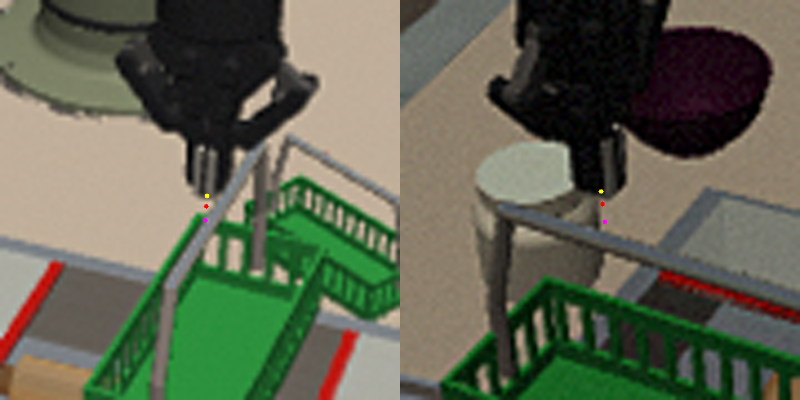

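Dots mark reported TCP (red), +8 mm (yellow) and −11 mm (magenta). The shut tips end at the yellow dot, so they are about 10 mm *behind* the reported TCP, not 11 mm ahead as stated. I'll use that measured offset of about 21 mm from here on: open, go lower, grip.

send_rows:
  series: "0 0 0 0 0 0 1; 0 0 0 0 0 0 1; 0 0 0 0 0 0 1; 0 0 0 0 0 0 1; 0 0 0 0 0 0 1; 0 0 0 0 0 0 1; 0 0 0 0 15 0 1; 0 0 0 0 35 0 1; 0 0 0 0 50 0 1; 0 0 0 0 50 0 1; 0 0 0 0 50 0 0; 0 0 0 0 50 0 0; 0 0 0 0 50 0 0; 0 0 0 0 50 0 0; 0 0 0 0 50 0 0; 0 0 0 0 50 0 0; 0 0 0 0 50 0 0; 0 0 0 0 50 0 0; 0 0 0 0 50 0 0"
  force: 70

```text
clock: 5.08
position: [0.6001, 0.2299, 0.2045]
tool_rot: [-1.571, 0.0, 1.49]
force: [-1.3, -2.4, 5.7]
grip_width: 0.0076
```

```bash
python3 - <<'E'
from h import *
s=monitor.observe();print(s["clock"],s["position"],s["grip_width"],s["force"])
b=np.ascontiguousarray(cams.grab_frame("side")[:,:,::-1])
crop(b,195,130,160,150,5,"pics/si4.png")
E
```

```text
5.0833 [0.60013563 0.22986263 0.20452364] 0.007643309070400816 [-1.34458456 -2.39519437  5.73596219]
```

View pics/si4.png

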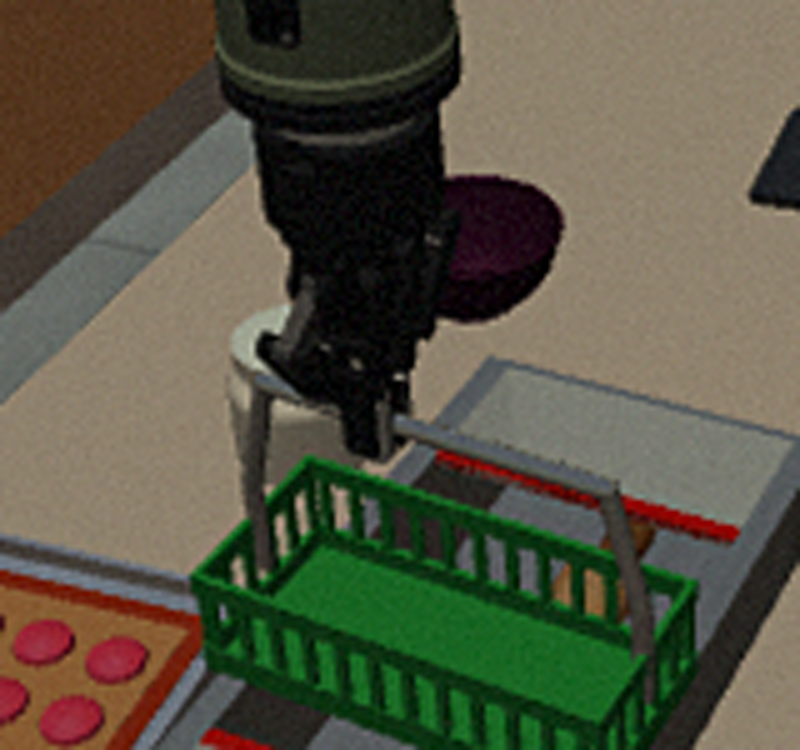

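Gripped: the opening is 7.6 mm on the 10 mm bar. I'll lift and carry it at bar height 0.265, so the hook tip (0.195–0.24) fits between basket rim and bar, and stop short of the hook to look.

send_rows:
  series: "0 0 0 0 -12 0 0; 0 0 0 0 -26 0 0; 0 0 0 0 -34 0 0; 0 0 0 -10 -34 0 0; 0 -0.02 0 -30 -34 1 0; 0 -0.04 0 -60 -34 1 0; 0 -0.06 0 -92 -34 2 0; 0 -0.08 0 -126 -34 3 0; 0 -0.1 0 -160 -34 3 0; 0 -0.12 0 -194 -34 4 0; 0 -0.14 0 -228 -34 5 0; 0 -0.14 0 -262 -34 5 0; 0 -0.14 0 -296 -34 6 0; 0 -0.14 0 -328 -34 7 0; 0 -0.14 0 -358 -34 7 0; 0 -0.14 0 -382 -34 8 0; 0 -0.14 0 -396 -34 8 0; 0 -0.14 0 -402 -34 8 0; 0 -0.14 0 -402 -34 8 0; 0 -0.14 0 -402 -34 8 0"

```text
clock: 6.8
position: [0.5594, -0.1694, 0.2379]
tool_rot: [-1.571, -0.001, 1.63]
force: [-0.1, 0.7, -1.2]
grip_width: 0.0073
```

```bash
python3 - <<'E'
from h import *
s=monitor.observe();print(s["clock"],s["position"],s["tool_rot"],s["grip_width"],s["force"],s["moment"])
print(cams.get_calibration("wrist"))
for n in("wrist","scene","side"): cv2.imwrite(f"pics/{n}5.png",cams.grab_frame(n)[:,:,::-1])
a=cv2.imread("pics/scene5.png");b=cv2.imread("pics/side5.png")
crop(a,160,90,160,120,5,"pics/sc5.png");crop(b,260,60,160,120,5,"pics/si5.png")
E
```

```text
6.8 [ 0.55941691 -0.16938182  0.23791382] [-1.57058631e+00 -5.61617385e-04  1.63021270e+00] 0.00727400692796073 [-0.14327271  0.67173267 -1.24231876] [-0.0071761  -0.01695924 -0.01084991]
{'mtx': array([[293.71562942,   0.        , 320.61017125],
       [  0.        , 293.71562942, 200.56159203],
       [  0.        ,   0.        ,   1.        ]]), 'origin': array([ 0.49289149, -0.17387259,  0.3896635 ]), 'attitude': array([ 2.87478527e+00, -1.37474923e-03,  1.63169331e+00])}
```

View pics/wrist5.png

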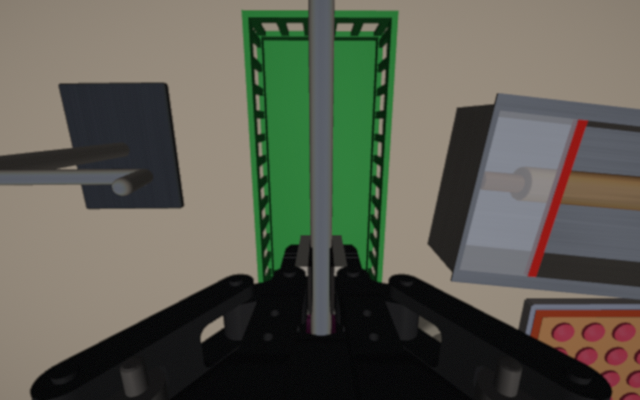

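View pics/sc5.png

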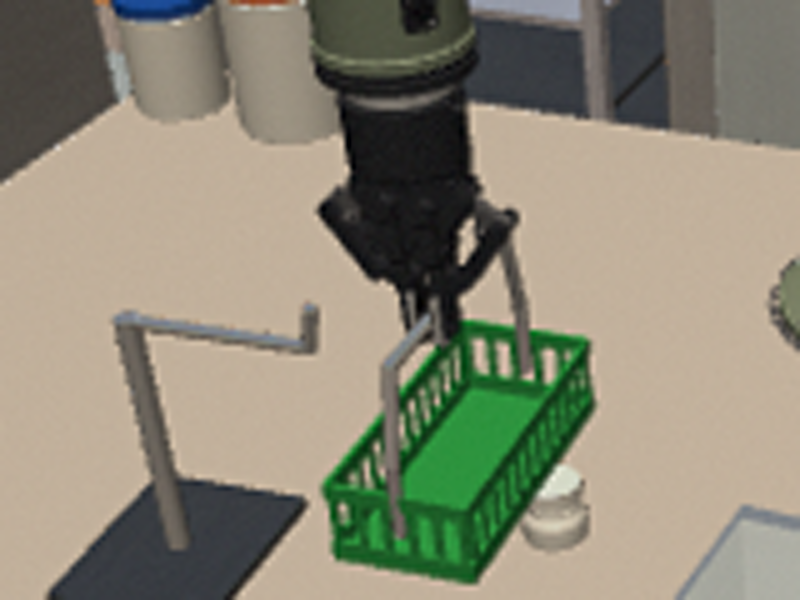

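View pics/si5.png

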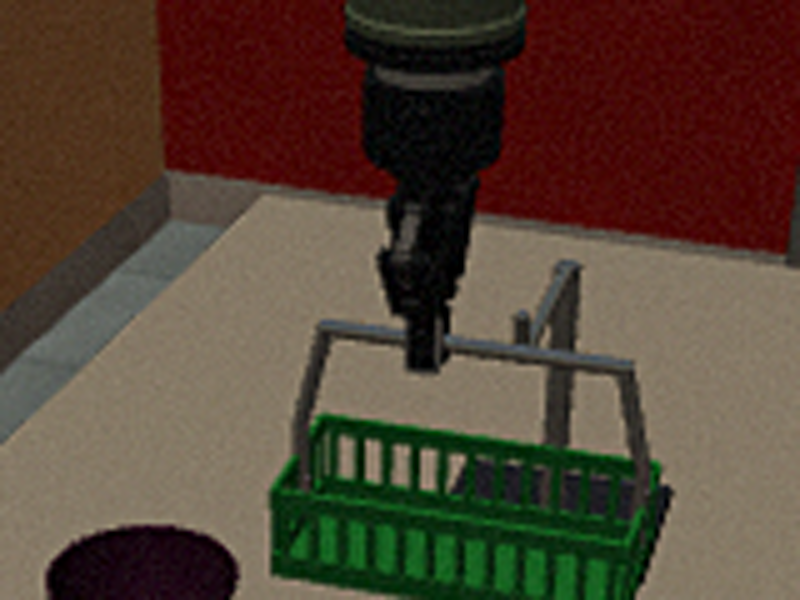

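```bash
python3 - <<'E'
from h import *
np.set_printoptions(precision=4,suppress=True)
c=cams.get_calibration("wrist")
def u(p,k,ox,oy): return ((p[0]+.5)/k-.5+ox,(p[1]+.5)/k-.5+oy)
print("tip w",plane("wrist",(123,186),.24,c),"arm0",plane("wrist",(2,177),.205,c),"arm90",plane("wrist",(85,177),.205,c))
S=lambda *p:u(p,5,160,90);D=lambda *p:u(p,5,260,60)
print("tip tri",tri([("wrist",(123,186),c),("scene",S(310,309)),("side",D(521,317))]))
print("bar+x",tri([("scene",S(388,362)),("side",D(326,328))]),plane("wrist",(320,333),.2645,c))
print("bar-x",tri([("scene",S(500,214)),("side",D(632,366))]))
print("post top", tri([("scene",S(130,318)),("side",D(568,266))]))
E
```

```text
tip w [ 0.5326 -0.2739  0.24  ] arm0 [ 0.5407 -0.3736  0.205 ] arm90 [ 0.5374 -0.3208  0.205 ]
tip tri (array([ 0.5336, -0.2777,  0.2343]), [np.float64(0.5), np.float64(1.6), np.float64(1.6)])
bar+x (array([ 0.6192, -0.1662,  0.2641]), [np.float64(2.6), np.float64(2.6)]) [ 0.5966 -0.167   0.2645]
bar-x (array([ 0.4385, -0.1773,  0.2694]), [np.float64(6.6), np.float64(6.6)])
post top (array([ 0.5415, -0.422 ,  0.2056]), [np.float64(0.8), np.float64(0.8)])
```

Wrist view: the hook tip is at (123,186) and the arm runs left along row ~177, square to the bar. That puts the seat at (0.5365, −0.324), so I need 154 mm along tool −x and then about 49 mm down. I'll go in and lower most of it.

send_rows:
  series: "0 0 0 -10 0 0 0; 0 0 0 -28 0 1 0; 0 0 0 -50 0 1 0; 0 0 0 -72 0 2 0; 0 0 0 -94 0 3 0; 0 0 0 -116 0 3.5 0; 0 0 0 -136 0 3.5 0; 0 0 0 -148 0 3.5 0; 0 0 0 -154 0 3.5 0; 0 0 0 -154 0 3.5 0; 0 0 0 -154 10 3.5 0; 0 0 0 -154 20 3.5 0; 0 0 0 -154 30 3.5 0; 0 0 0 -154 38 3.5 0; 0 0 0 -154 43 3.5 0; 0 0 0 -154 45 3.5 0; 0 0 0 -154 45 3.5 0"

```text
clock: 8.37
position: [0.5651, -0.3238, 0.1925]
tool_rot: [-1.57, -0.0, 1.63]
force: [0.5, -0.7, -0.7]
grip_width: 0.0075
```

```bash
python3 - <<'E'
from h import *
s=monitor.observe();print(s["clock"],s["position"],s["tool_rot"],s["grip_width"],s["force"],s["moment"])
for n in("wrist","scene","side"): cv2.imwrite(f"pics/{n}6.png",cams.grab_frame(n)[:,:,::-1])
a=cv2.imread("pics/scene6.png");b=cv2.imread("pics/side6.png")
crop(a,140,90,130,120,5,"pics/sc6.png");crop(b,290,60,140,120,5,"pics/si6.png")
E
```

```text
8.3667 [ 0.56506657 -0.32380073  0.19252346] [-1.57018446e+00 -4.22784415e-04  1.63013183e+00] 0.0074918005827740814 [ 0.50412903 -0.6595386  -0.65919887] [-0.03408281 -0.04166132 -0.02566867]
```

View pics/wrist6.png

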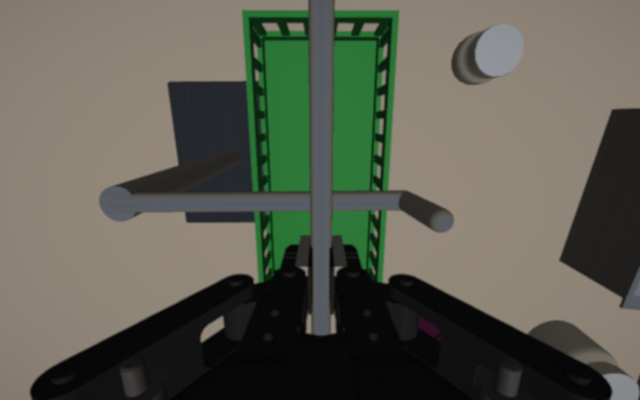

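View pics/sc6.png

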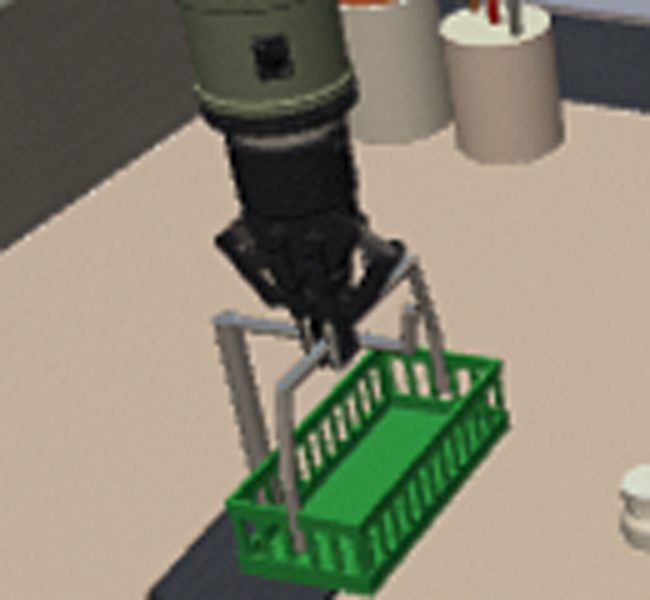

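View pics/si6.png

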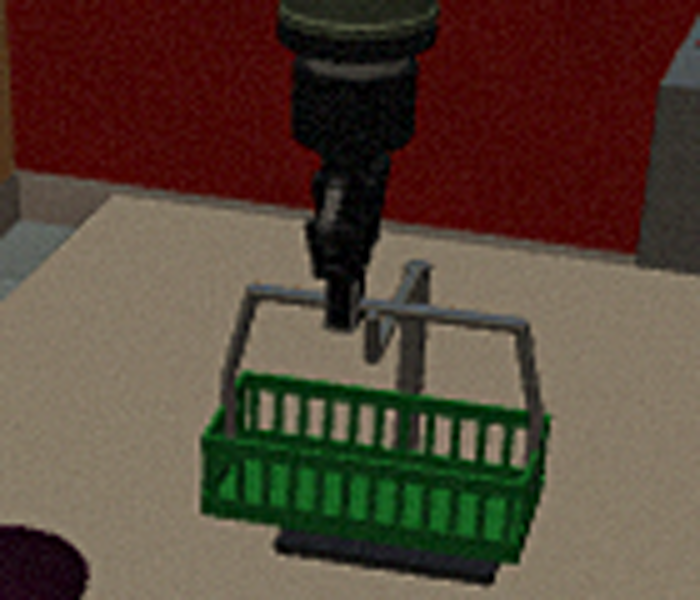

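send_rows:
  series: "0 0 0 0 2 0 0; 0 0 0 0 4 0 0; 0 0 0 0 4.5 0 0; 0 0 0 0 4.5 0 0"

```text
clock: 8.85
position: [0.5652, -0.324, 0.1885]
tool_rot: [-1.571, -0.0, 1.63]
force: [0.2, -0.1, -2.6]
grip_width: 0.0077
```

```bash
python3 - <<'E'
from h import *
s=monitor.observe();print(s["clock"],s["position"],s["force"],s["moment"])
c=cams.get_calibration("wrist")
im=cv2.imread("pics/wrist6.png")
print(plane("wrist",(318,201),.205,c))
E
```

```text
8.85 [ 0.56515123 -0.32399425  0.18847125] [ 0.19399967 -0.08436333 -2.58524946] [ 0.01816727 -0.03707387 -0.00581251]
[ 0.53576416 -0.32728092  0.205     ]
```

send_rows:
  series: "0 0 0 0 1 0 0; 0 0 0 0 2 0 0; 0 0 0 0 2 0 0; 0 0 0 0 2 0 0"

```text
clock: 9.18
position: [0.5654, -0.3241, 0.1871]
tool_rot: [-1.571, 0.0, 1.63]
force: [-1.9, 1.1, 6.2]
grip_width: 0.0077
```

Contact (force z went from −2.6 to +6.2 N). I'll release gently and rise.

send_rows:
  series: "0 0 0 0 -0.3 0 0.15; 0 0 0 0 -0.3 0 0.3; 0 0 0 0 -0.3 0 0.5; 0 0 0 0 -0.3 0 0.6; 0 0 0 0 -0.3 0 0.6; 0 0 0 0 -0.3 0 0.6; 0 0 0 0 -5 0 0.6; 0 0 0 0 -15 0 0.6; 0 0 0 0 -30 0 0.6; 0 0 0 0 -55 0 0.6; 0 0 0 0 -80 0 0.6; 0 0 0 0 -100 0 0.6; 0 0 0 0 -120 0 0.6; 0 0 0 0 -120 0 0.6"

```text
clock: 10.35
position: [0.5665, -0.3245, 0.3118]
tool_rot: [-1.576, 0.003, 1.63]
force: [0.9, 0.2, 0.3]
grip_width: 0.0514
```

```bash
python3 - <<'E'
from h import *
s=monitor.observe();print(s["clock"],s["position"],s["grip_width"],s["force"],s["qpos"])
for n in("wrist","scene","side"): cv2.imwrite(f"pics/{n}7.png",cams.grab_frame(n)[:,:,::-1])
a=cv2.imread("pics/scene7.png");b=cv2.imread("pics/side7.png")
crop(a,140,120,130,100,5,"pics/sc7.png");crop(b,290,60,140,120,5,"pics/si7.png")
E
```

```text
10.35 [ 0.56645261 -0.3244553   0.31175225] 0.05139007343333579 [0.91893115 0.22790167 0.28349267] [ 0.63555405  0.5073074  -0.32404916  1.39812652  0.16405002  1.25640688
  1.92960498]
```

View pics/sc7.png

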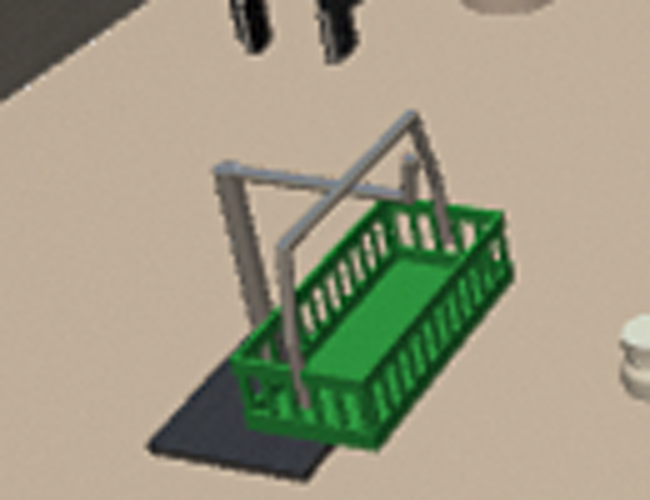

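View pics/si7.png

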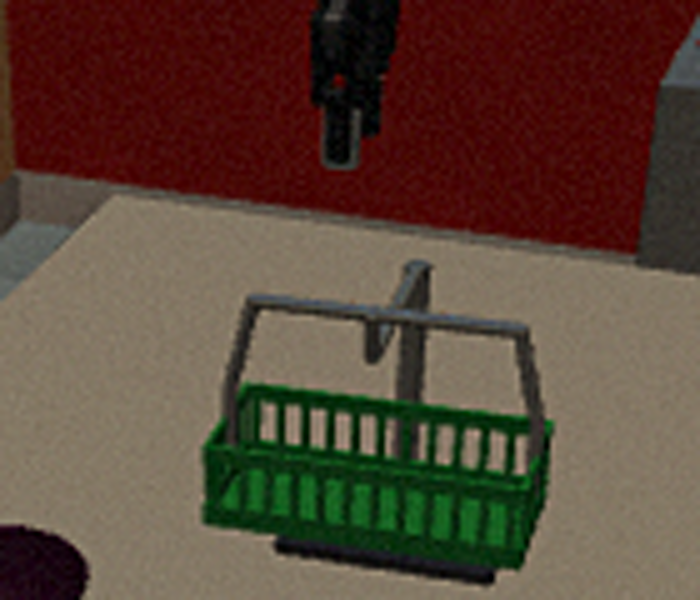

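View pics/scene7.png

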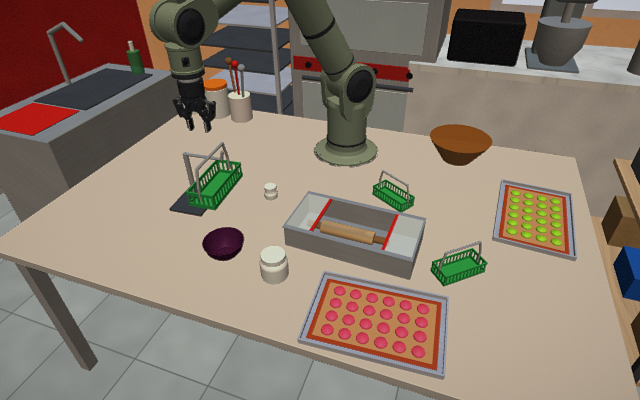

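View pics/wrist7.png

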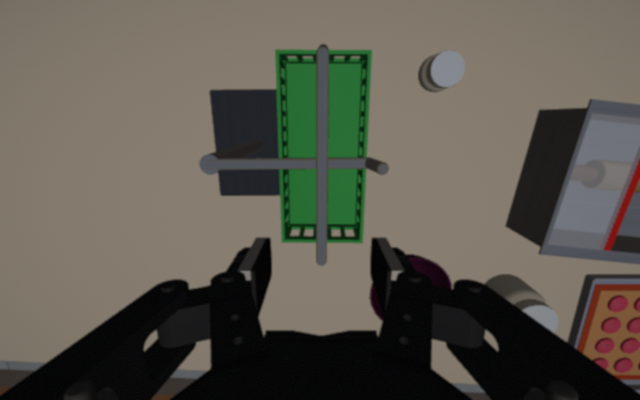

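The basket hangs level on the hook with its bar crosswise on the arm, and is released. Next is the pin: I'll measure it while the arm is out of the way.

```bash
python3 - <<'E'
import cv2
from h import crop
a=cv2.imread("pics/scene7.png");b=cv2.imread("pics/side7.png")
crop(a,280,185,150,95,5,"pics/sc7p.png");crop(b,210,195,155,155,5,"pics/si7p.png")
E
```

```text
(no output)
```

View pics/sc7p.png

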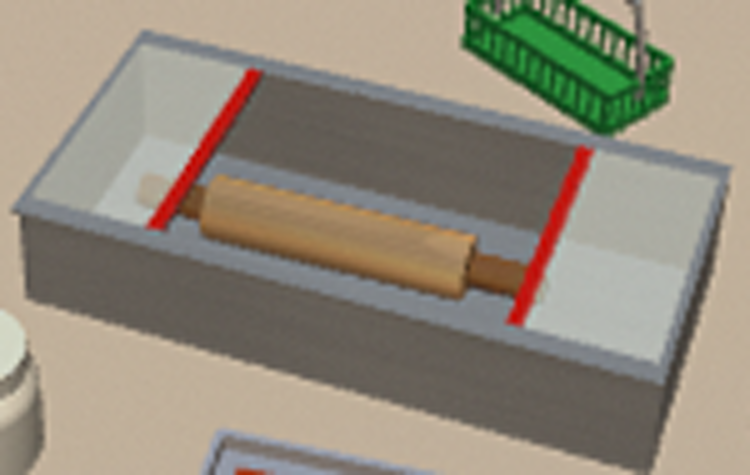

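View pics/si7p.png

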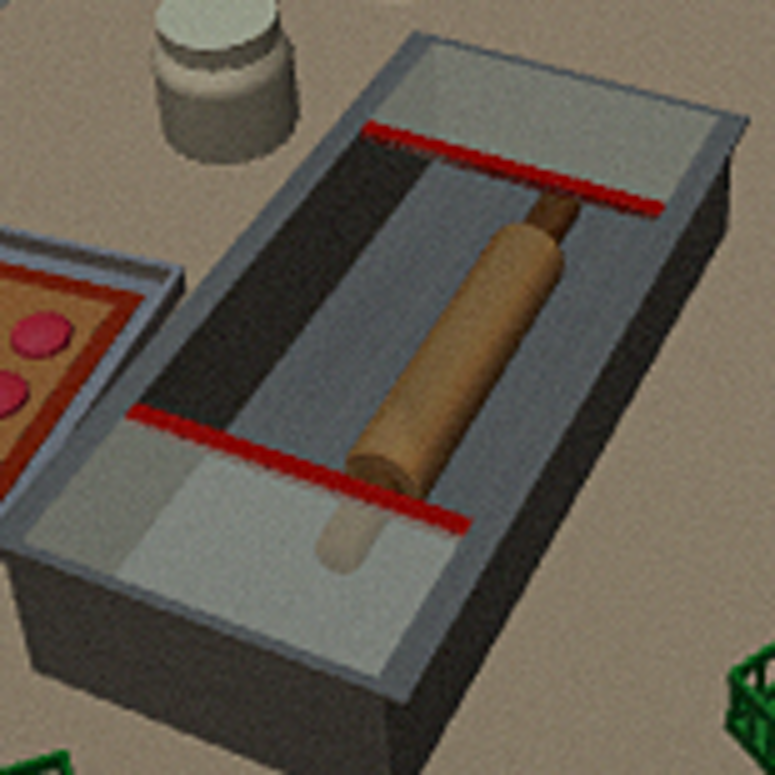

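```bash
python3 - <<'E'
from h import *
np.set_printoptions(precision=4,suppress=True)
def u(p,k,ox,oy): return ((p[0]+.5)/k-.5+ox,(p[1]+.5)/k-.5+oy)
S=lambda *p:u(p,5,280,185);D=lambda *p:u(p,5,210,195)
A=tri([("scene",S(468,266)),("side",D(385,475))]);B=tri([("scene",S(208,208)),("side",D(531,245))])
print("+y body end",A,"-y body end",B)
for n,p in(("scene",S(468,266)),("side",D(385,475)),("scene",S(208,208)),("side",D(531,245)),("scene",S(140,186)),("side",D(336,560))): print(n,plane(n,p,.026))
for p in [(258,70),(157,230),(516,324),(587,148)]: print("red sc",plane("scene",S(*p),.086))
for p in [(367,124),(663,212),(132,408),(470,530)]: print("red si",plane("side",D(*p),.086))
E
```

```text
+y body end (array([0.5582, 0.2607, 0.0279]), [np.float64(0.7), np.float64(0.7)]) -y body end (array([0.555 , 0.0805, 0.0252]), [np.float64(1.6), np.float64(1.6)])
scene [0.5568 0.261  0.026 ]
side [0.559  0.2585 0.026 ]
scene [0.5574 0.0823 0.026 ]
side [0.5546 0.0792 0.026 ]
scene [0.5508 0.0308 0.026 ]
side [0.5582 0.3136 0.026 ]
red sc [0.4759 0.0903 0.086 ]
red sc [0.6525 0.0833 0.086 ]
red sc [0.6618 0.3115 0.086 ]
red sc [0.4871 0.3189 0.086 ]
red si [0.6496 0.081  0.086 ]
red si [0.4742 0.0928 0.086 ]
red si [0.6605 0.3108 0.086 ]
red si [0.4846 0.3209 0.086 ]
```

Pin centre is at (0.557, 0.171, 0.026). Its +y end lies right at cover a's edge, and its −y end sits about 60 mm under cover b. So I'll raise the +y end. First, move over the pin with the jaws across it.

send_rows:
  series: "0 0.05 0 10 0 0 0.8; 0 0.15 0 35 0 -1 0.8; 0 0.25 0 65 0 -3 0.8; 0 0.35 0 95 0 -4 0.8; 0 0.45 0 125 0 -5 0.8; 0 0.55 0 155 0 -6 0.8; 0 0.65 0 185 0 -7 0.8; 0 0.75 0 215 0 -8 0.8; 0 0.85 0 245 10 -9 0.8; 0 0.95 0 275 20 -11 0.8; 0 1.05 0 305 30 -12 0.8; 0 1.15 0 335 40 -13 0.8; 0 1.25 0 365 50 -14 0.8; 0 1.35 0 395 60 -15 0.8; 0 1.45 0 425 70 -17 0.8; 0 1.55 0 455 80 -18 0.8; 0 1.62 0 480 85 -19 0.8; 0 1.65 0 495 90 -19 0.8; 0 1.65 0 495 90 -19 0.8; 0 1.65 0 495 90 -19 0.8"

```text
clock: 12.17
position: [0.5542, 0.1718, 0.2158]
tool_rot: [-1.571, 0.002, -0.018]
force: [0.6, -1.0, -0.7]
grip_width: 0.0685
```

```bash
python3 - <<'E'
from h import *
np.set_printoptions(precision=4,suppress=True)
s=monitor.observe();print(s["clock"],s["position"],s["tool_rot"],s["grip_width"],s["qpos"])
print(cams.get_calibration("wrist"))
for n in("wrist","scene","side"): cv2.imwrite(f"pics/{n}8.png",cams.grab_frame(n)[:,:,::-1])
a=cv2.imread("pics/scene8.png");b=cv2.imread("pics/side8.png")
p=s["position"];out=[]
for n,im in(("scene",a),("side",b)):
    x0,y0=(int(v)-40 for v in proj(n,p)); 
    c=cv2.resize(im[y0:y0+80,x0:x0+80],None,fx=5,fy=5,interpolation=cv2.INTER_CUBIC)
    q=(proj(n,p)-[x0,y0]+.5)*5;cv2.circle(c,tuple(int(v) for v in q),3,(0,0,255),-1);out.append(c);print(n,x0,y0,q)
cv2.imwrite("pics/t8.png",np.hstack(out))
E
```

```text
12.1667 [0.5542 0.1718 0.2158] [-1.5714  0.0016 -0.0179] 0.06850029422627393 [-0.3046  0.4589 -0.1362  1.7213  0.0729  0.968  -0.4862]
{'mtx': array([[293.7156,   0.    , 320.6102],
       [  0.    , 293.7156, 200.5616],
       [  0.    ,   0.    ,   1.    ]]), 'origin': array([0.5558, 0.2383, 0.3674]), 'attitude': array([ 2.8742,  0.0022, -0.0164])}
scene 308 144 [205.6901 204.1143]
side 259 167 [204.9175 205.7961]
```

View pics/wrist8.png

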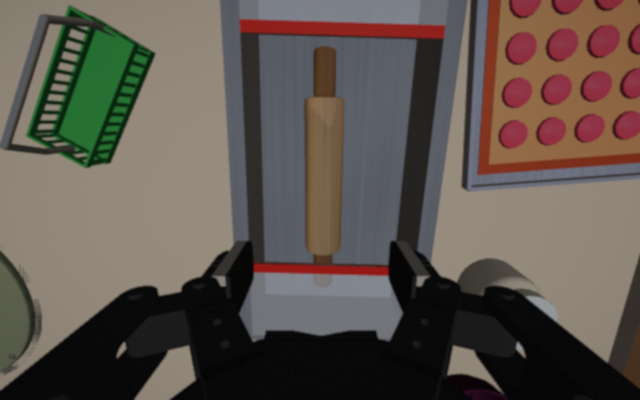

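View pics/t8.png

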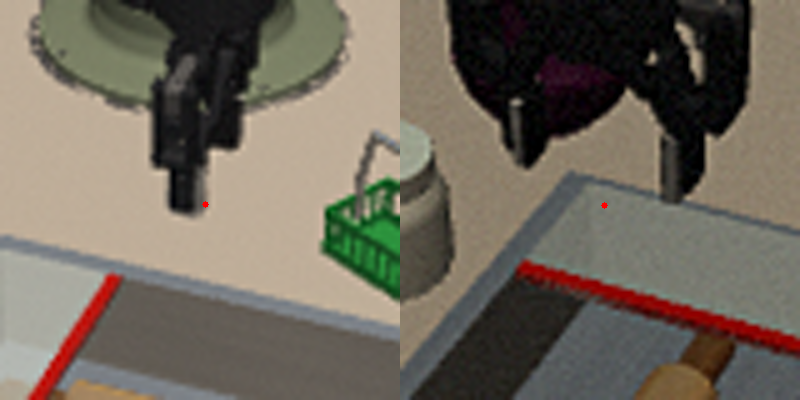

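```bash
python3 - <<'E'
from h import *
np.set_printoptions(precision=4,suppress=True)
c=cams.get_calibration("wrist")
for nm,p,z in (("body +y top",(325,97),.026),("body -y",(323.5,253),.026),("end a",(325,47),.026),("end b",(322,286),.026),("coverA L",(240,33),.086),("coverA R",(444,38),.086),("coverB L",(254,265),.086)): print(nm,plane("wrist",p,z,c))
for q in((520,165),(672,200)):
    px=((q[0]-400+.5)/5-.5+259,(q[1]+.5)/5-.5+167); o,d=ray("side",px); print("tip side",o+d*(.1718-o[1])/d[1])
# automatic pin mask
im=cv2.imread("pics/wrist8.png");h=cv2.cvtColor(im,cv2.COLOR_BGR2HSV)
m=cv2.inRange(h,(8,70,60),(25,255,255));m[:, :270]=0;m[:,380:]=0
for r in (110,140,170,200,230,245):
    xs=np.where(m[r]>0)[0]; print(r,xs.min(),xs.max(),plane("wrist",((xs.min()+xs.max())/2,r),.026,c)[:2])
E
```

```text
body +y top [0.5617 0.261  0.026 ]
body -y [0.5569 0.0737 0.026 ]
end a [0.5625 0.311  0.026 ]
end b [0.5541 0.0265 0.026 ]
coverA L [0.4883 0.3103 0.086 ]
coverA R [0.6645 0.303  0.086 ]
coverB L [0.4829 0.0898 0.086 ]
tip side [0.5967 0.1718 0.2281]
tip side [0.52   0.1718 0.2279]
110 305 343 [0.5604 0.2473]
140 306 342 [0.5598 0.2145]
170 306 341 [0.5587 0.18  ]
200 306 340 [0.5575 0.1435]
230 306 339 [0.5562 0.1049]
245 306 339 [0.5558 0.0847]
```

Pin axis at y=0.17 is x≈0.558, with yaw about −1.6°. At this opening the tips are 12 mm behind the reported TCP, so TCP z≈0.001 puts them about 9 mm above the counter. I'll descend, then close.

send_rows:
  series: "0 0.01 0 3.8 30 -1.7 0.8; 0 0.01 0 3.8 65 -1.7 0.8; 0 0.01 0 3.8 100 -1.7 0.8; 0 0.01 0 3.8 135 -1.7 0.8; 0 0.01 0 3.8 165 -1.7 0.8; 0 0.01 0 3.8 188 -1.7 0.8; 0 0.01 0 3.8 203 -1.7 0.8; 0 0.01 0 3.8 208 -1.7 0.8; 0 0.01 0 3.8 208 -1.7 0.8; 0 0.01 0 3.8 208 -1.7 0.8"

```text
clock: 13.15
position: [0.5591, 0.1691, 0.0094]
tool_rot: [-1.571, -0.001, -0.031]
force: [-0.1, -0.3, 0.1]
grip_width: 0.0682
```

```bash
python3 - <<'E'
from h import *
np.set_printoptions(precision=4,suppress=True)
s=monitor.observe();print(s["clock"],s["position"],s["tool_rot"],s["grip_width"],s["force"])
for n in("wrist","scene","side"): cv2.imwrite(f"pics/{n}9.png",cams.grab_frame(n)[:,:,::-1])
a=cv2.imread("pics/scene9.png");b=cv2.imread("pics/side9.png")
crop(a,290,160,140,120,5,"pics/sc9.png");crop(b,210,150,160,150,5,"pics/si9.png")
E
```

```text
13.15 [0.5591 0.1691 0.0094] [-1.5706 -0.0007 -0.0307] 0.06819696001016398 [-0.097  -0.2523  0.071 ]
```

View pics/wrist9.png

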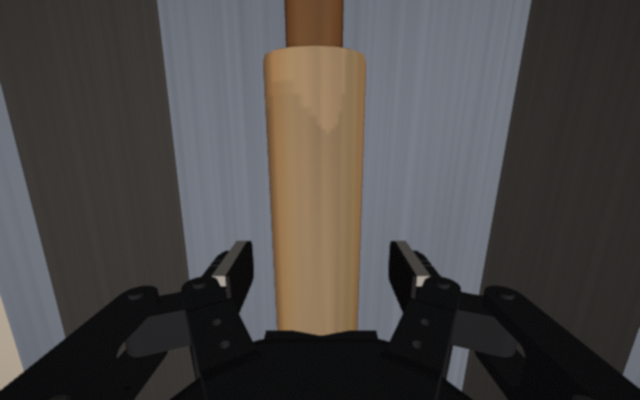

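View pics/si9.png

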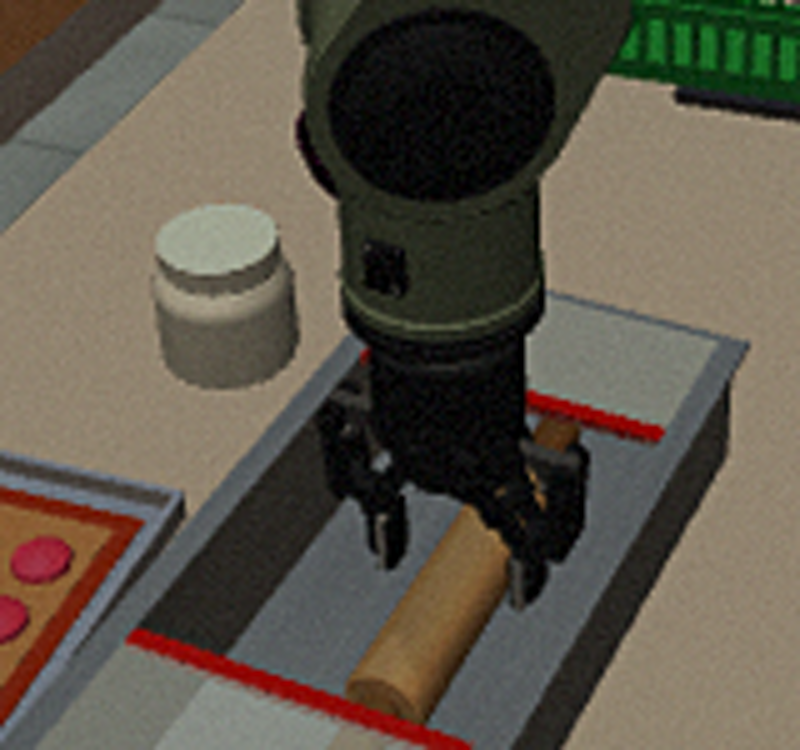

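View pics/sc9.png

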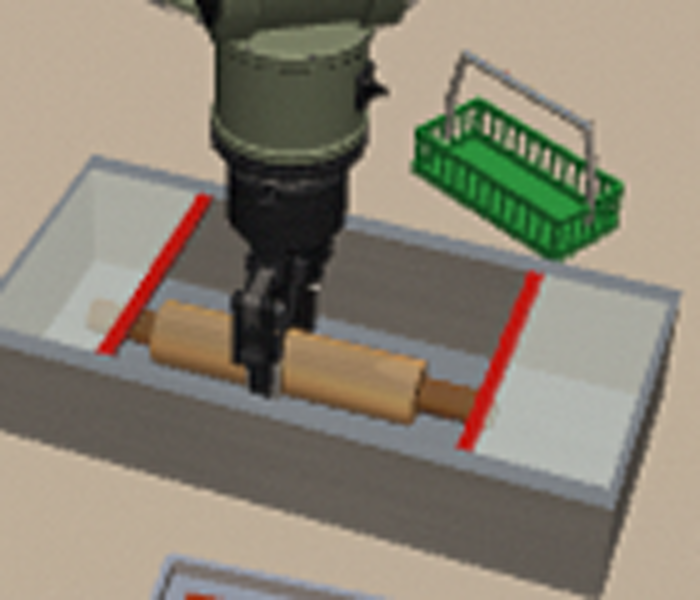

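The fingers straddle the pin, clear of floor and walls. I'll lower 8 mm more and close.

send_rows:
  series: "0 0 0 -1.5 4 0 0.8; 0 0 0 -1.5 8 0 0.8; 0 0 0 -1.5 8 0 0.8; 0 0 0 -1.5 8 0 0.6; 0 0 0 -1.5 8 0 0.5; 0 0 0 -1.5 8 0 0.4; 0 0 0 -1.5 8 0 0.2; 0 0 0 -1.5 8 0 0.2; 0 0 0 -1.5 8 0 0.2; 0 0 0 -1.5 8 0 0.2; 0 0 0 -1.5 8 0 0.2; 0 0 0 -1.5 8 0 0.2"
  force: 90

```text
clock: 14.3
position: [0.5571, 0.1696, 0.0011]
tool_rot: [-1.571, -0.0, -0.03]
force: [-3.0, -0.9, 9.0]
grip_width: 0.0414
```

```bash
python3 - <<'E'
from h import *
np.set_printoptions(precision=4,suppress=True)
s=monitor.observe();print(s["clock"],s["position"],s["tool_rot"],s["grip_width"],s["force"],s["moment"],s["qpos"])
b=np.ascontiguousarray(cams.grab_frame("side")[:,:,::-1]);a=np.ascontiguousarray(cams.grab_frame("scene")[:,:,::-1])
crop(a,290,160,140,120,5,"pics/sc10.png");crop(b,210,150,160,150,5,"pics/si10.png")
E
```

```text
14.3 [0.5571 0.1696 0.0011] [-1.5708 -0.     -0.03  ] 0.04141727942772653 [-3.0047 -0.947   9.008 ] [-0.1782  0.7775  0.0539] [-0.3273  0.7646 -0.0999  1.8433  0.1347  0.5402 -0.5452]
```

View pics/si10.png

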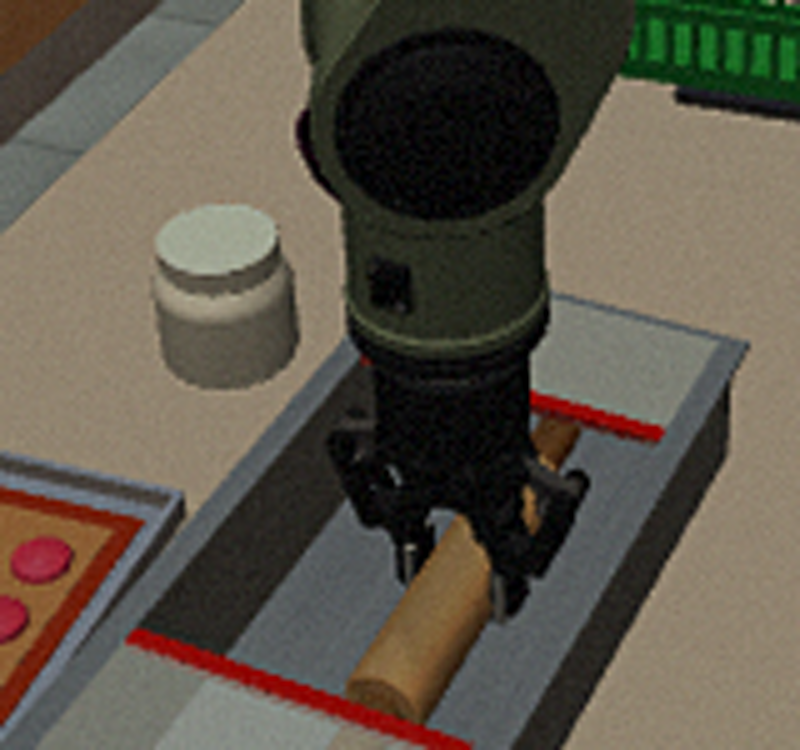

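View pics/sc10.png

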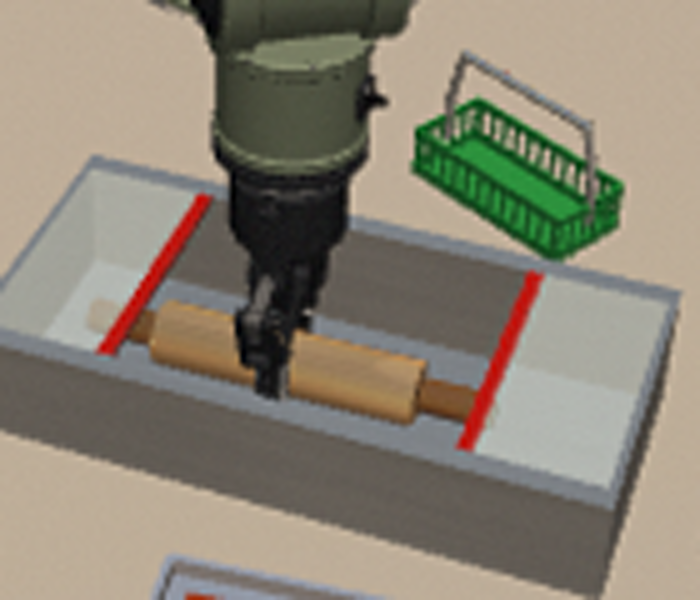

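Gripped at the middle (41.4 mm reading on the 44 mm body, the same ~2.4 mm offset as on the bar). Plan: lift slightly, slide −y 16 mm to free the +y end, then tilt that end up. A planar check gives at least about 6 mm clearance to the floor and about 10 mm to the covers.

send_rows:
  series: "0 0 0 0 -2 0 0.2; 0 0 0 0 -4 0 0.2; 0 0 0 0 -5 -4 0.2; 0 0 0 0 -5 -10 0.2; 0 0 0 0 -6 -16 0.2; 0.044 0 0 0 -11 -15 0.2; 0.087 0 0 0 -15 -14 0.2; 0.131 0 0 0 -19 -13 0.2; 0.175 0 0 0 -23.5 -11.5 0.2; 0.218 0 0 0 -28.5 -10.5 0.2; 0.262 0 0 0 -34.5 -9.5 0.2; 0.305 0 0 0 -40 -8.5 0.2; 0.349 0 0 0 -46.5 -7.5 0.2; 0.349 0 0 0 -46.5 -7.5 0.2; 0.349 0 0 0 -46.5 -7.5 0.2"

```text
clock: 15.65
position: [0.5571, 0.1604, 0.0468]
tool_rot: [-1.223, 0.0, -0.033]
force: [0.3, 0.7, -2.6]
grip_width: 0.0417
```

```bash
python3 - <<'E'
from h import *
np.set_printoptions(precision=4,suppress=True)
s=monitor.observe();print(s["clock"],s["position"],s["tool_rot"],s["grip_width"],s["force"],s["moment"],s["qpos"])
b=np.ascontiguousarray(cams.grab_frame("side")[:,:,::-1]);a=np.ascontiguousarray(cams.grab_frame("scene")[:,:,::-1])
crop(a,280,140,150,130,5,"pics/sc11.png");crop(b,210,150,160,150,5,"pics/si11.png")
E
```

```text
15.65 [0.5571 0.1604 0.0468] [-1.223   0.0003 -0.0326] 0.0417072556057992 [ 0.3443  0.7179 -2.6178] [-0.4745  0.0116  0.0063] [ 0.1509  0.7341 -0.4765  1.8969 -0.055   0.486  -0.1869]
```

View pics/si11.png

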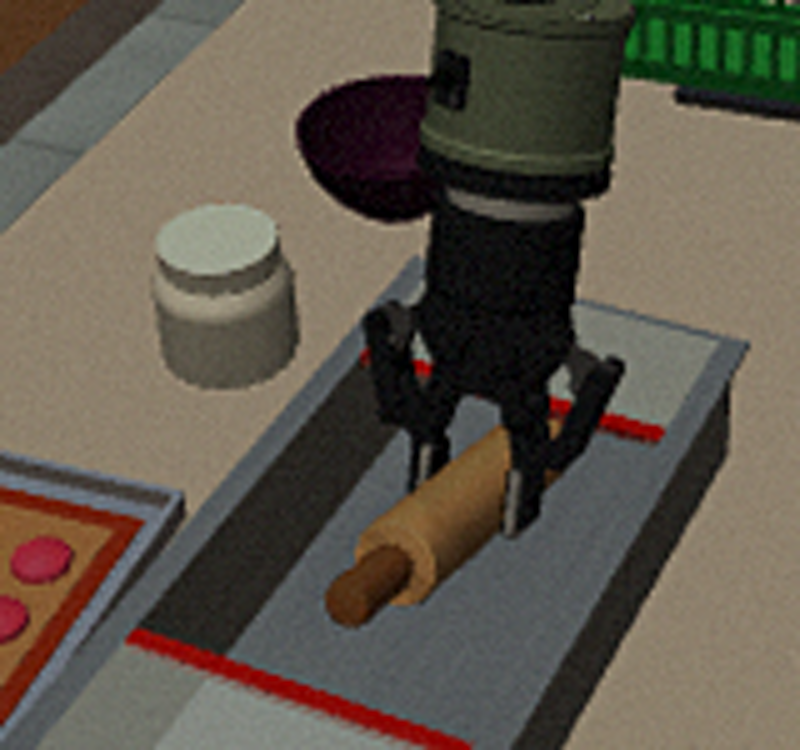

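View pics/sc11.png

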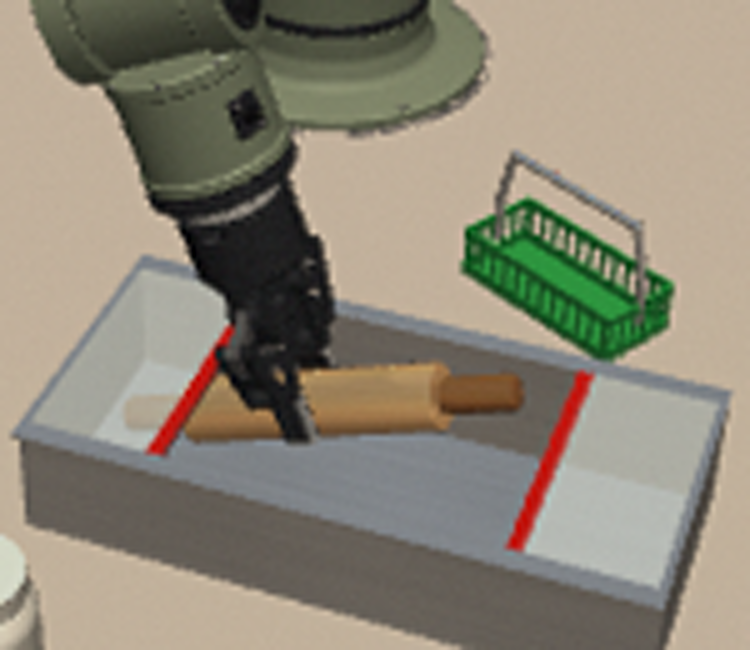

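Clean so far: wrist force is just the pin's weight, and the +y end is up and clear of cover a. I'll tilt to 30° and draw it out along its axis, which is now tool +z.

send_rows:
  series: "0.044 0 0 0 -3 7 0.2; 0.087 0 0 0 -6 15 0.2; 0.131 0 0 0 -9 25 0.2; 0.175 0 0 0 -11.5 35 0.2; 0.175 0 0 0 -13.5 47 0.2; 0.175 0 0 0 -16 60 0.2; 0.175 0 0 0 -18 72 0.2; 0.175 0 0 0 -20 84 0.2; 0.175 0 0 0 -22.5 97 0.2; 0.175 0 0 0 -24.5 109 0.2; 0.175 0 0 0 -24.5 109 0.2; 0.175 0 0 0 -24.5 109 0.2"

```text
clock: 16.75
position: [0.5596, 0.2569, 0.1078]
tool_rot: [-1.047, -0.001, -0.029]
force: [0.1, -0.9, -2.8]
grip_width: 0.0416
```

```bash
python3 - <<'E'
from h import *
np.set_printoptions(precision=4,suppress=True)
s=monitor.observe();print(s["clock"],s["position"],s["tool_rot"],s["grip_width"],s["force"],s["moment"],s["qpos"])
b=np.ascontiguousarray(cams.grab_frame("side")[:,:,::-1]);a=np.ascontiguousarray(cams.grab_frame("scene")[:,:,::-1])
crop(a,280,140,150,130,5,"pics/sc12.png");crop(b,210,150,160,150,5,"pics/si12.png")
E
```

```text
16.75 [0.5596 0.2569 0.1078] [-1.0472 -0.0009 -0.0285] 0.04162594796690807 [ 0.1462 -0.9314 -2.8114] [-0.8406  0.0603  0.0216] [ 0.1933  0.7206 -0.6513  1.8635 -0.1744  0.4986 -0.1719]
```

View pics/si12.png

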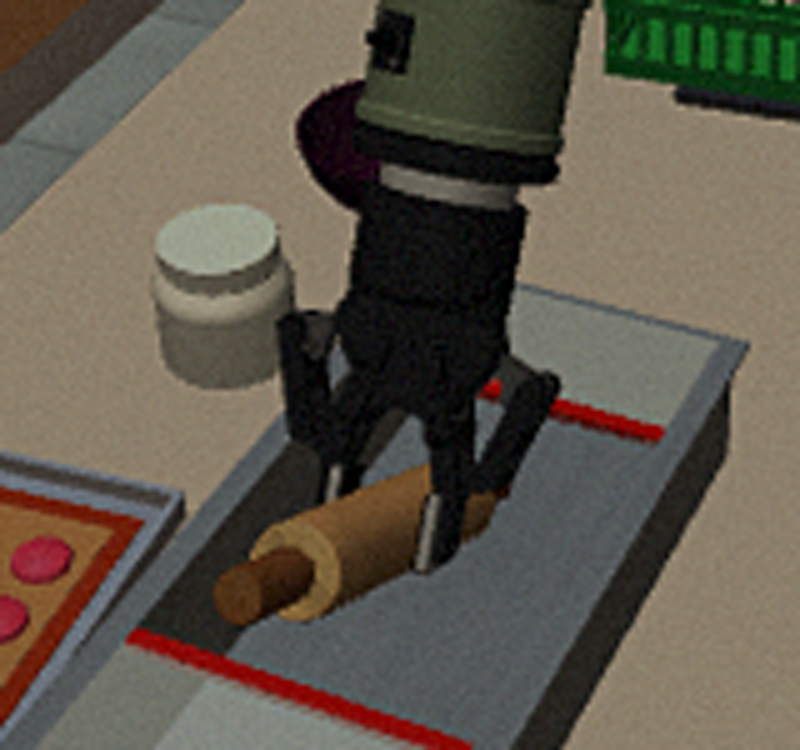

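View pics/sc12.png

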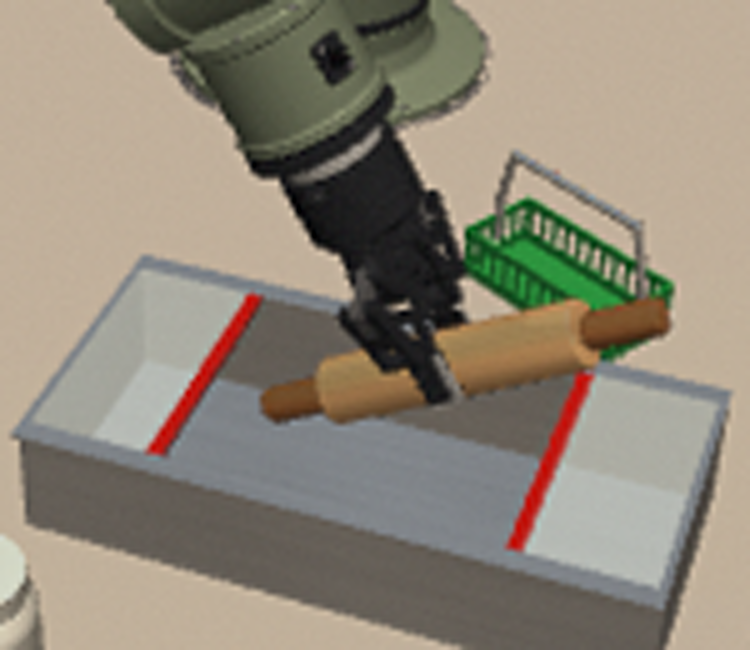

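The lower handle is out from under cover b. Now straight up, then level it.

send_rows:
  series: "0 0 0 0 -12 7 0.2; 0 0 0 0 -29 17 0.2; 0 0 0 0 -47 27 0.2; 0 0 0 0 -61 35 0.2; 0 0 0 0 -69 40 0.2; -0.052 0 0 0 -71 35 0.2; -0.105 0 0 0 -73 29 0.2; -0.157 0 0 0 -74 24 0.2; -0.209 0 0 0 -76 18 0.2; -0.262 0 0 0 -77 12 0.2; -0.314 0 0 0 -77 5 0.2; -0.367 0 0 0 -77 -2 0.2; -0.419 0 0 0 -77 -9 0.2; -0.471 0 0 0 -76.5 -16 0.2; -0.51 0 0 0 -76.5 -20 0.2; -0.524 0 0 0 -76.5 -22 0.2; -0.524 0 0 0 -76.5 -22 0.2; -0.524 0 0 0 -76.5 -22 0.2; -0.524 0 0 0 -76.5 -22 0.2"

```text
clock: 18.43
position: [0.5581, 0.1982, 0.1625]
tool_rot: [-1.57, 0.0, -0.031]
force: [0.5, -0.6, -2.0]
grip_width: 0.0415
```

```bash
python3 - <<'E'
from h import *
np.set_printoptions(precision=4,suppress=True)
s=monitor.observe();print(s["clock"],s["position"],s["tool_rot"],s["grip_width"],s["force"],s["qd"])
b=np.ascontiguousarray(cams.grab_frame("side")[:,:,::-1]);a=np.ascontiguousarray(cams.grab_frame("scene")[:,:,::-1])
cv2.imwrite("pics/scene13.png",a)
crop(a,290,120,140,130,5,"pics/sc13.png");crop(b,190,110,180,180,4,"pics/si13.png")
E
```

```text
18.4333 [0.5581 0.1982 0.1625] [-1.57    0.0003 -0.0309] 0.04145865889633239 [ 0.5289 -0.5632 -1.9787] [ 0.0044 -0.0039 -0.0014 -0.0012  0.0032  0.0018 -0.0043]
```

View pics/si13.png

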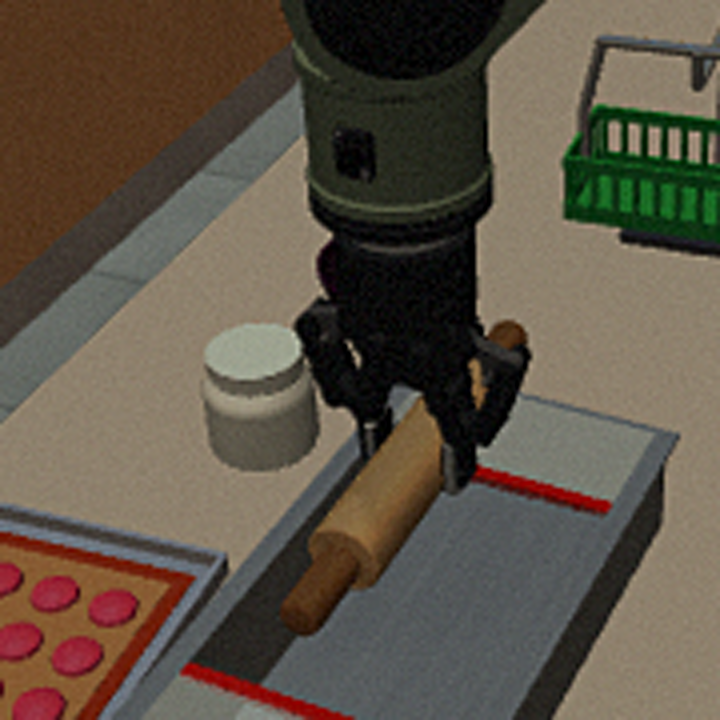

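View pics/sc13.png

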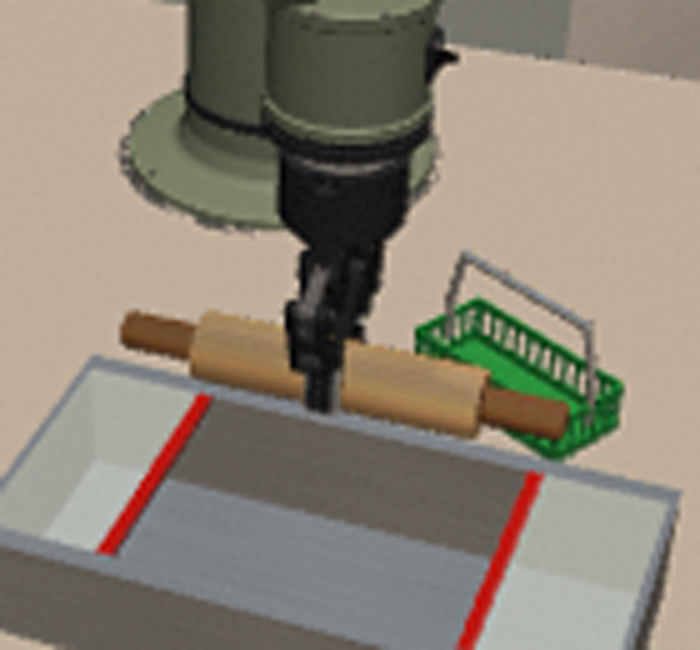

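View pics/scene13.png

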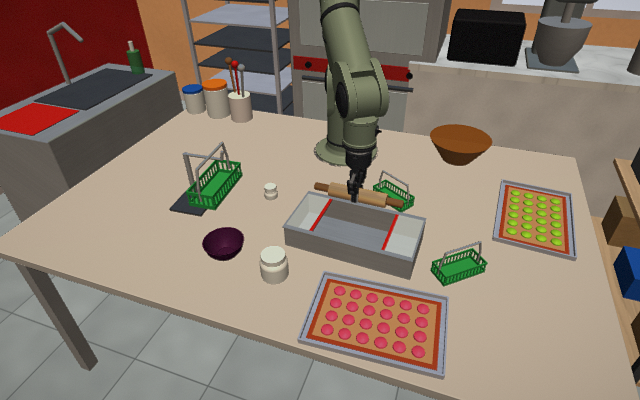

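```bash
python3 - <<'E'
from h import *
np.set_printoptions(precision=4,suppress=True)
u=lambda p,k,ox,oy:((p[0]+.5)/k-.5+ox,(p[1]+.5)/k-.5+oy)
S=lambda *p:u(p,5,290,120);D=lambda *p:u(p,4,190,110)
print("a",tri([("scene",S(563,419)),("side",D(302,612))]))
print("b",tri([("scene",S(127,330)),("side",D(512,334))]))
print("body +y",tri([("scene",S(480,404)),("side",D(342,560))]))
s=monitor.observe();print(s["clock"],s["force"],s["position"],s["qd"])
E
```

```text
a (array([0.56  , 0.3379, 0.1891]), [np.float64(0.9), np.float64(0.9)])
b (array([0.5531, 0.062 , 0.1853]), [np.float64(0.2), np.float64(0.2)])
body +y (array([0.5598, 0.29  , 0.1862]), [np.float64(1.3), np.float64(1.3)])
18.5333 [ 0.03   -0.2226 -2.9803] [0.5582 0.1982 0.1626] [-0.0032 -0.0008  0.0011 -0.0032  0.0024  0.0006 -0.0023]
```

The pin axis is at z≈0.187 and level, so its underside is about 79 mm above the covers. The bowl (223,244), tub (274,265) and pot (270,190) are at the same scene pixels as at the start. The arm is still, so I'm handing in.

```bash
python3 -c "
from workcell import monitor,bot
print(bot.job_done()); s=monitor.observe(); print(s['clock'],s['position'],s['force'],s['grip_width'])"
```

```text
the job is handed in; nothing more can be done
None
the job is handed in; nothing more can be done
```

The job is done and handed in at about 18.5 s of the 61 s allowed. No verdict was reported.

- **Basket:** The large basket hangs level on the hook, its bar crosswise on the arm near the seat, and the gripper has let go of it.
- **Pin:** I gripped it at the middle, slid it 16 mm to free its +y end, tilted that end up to 30° and drew it out between the covers. It is now held level above the well.
- **Last checks:** The two cameras put the pin's axis at z ≈ 0.185–0.189 m, so its body's underside is about 79 mm above the covers. The joints were still, the wrist force (2–3 N) was just the pin's weight, and the grip had not slipped. The bowl and both white tubs stood where they started.
- **What disagreed:** The fingertips are about 10 mm behind the reported TCP, not 11 mm ahead as stated. Because of that, the first try at the basket bar closed on nothing and rested on top of the bar with about 15 N. I measured the offset, corrected for it, and the second grip held. The gripper also reads about 2.4 mm too narrow when holding something.

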